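Press a dressing stone out of its spring-ejector holder

ROBOT

A 6-joint arm with a two-finger parallel gripper is mounted at the origin on a cart in front of the work surface, level with it; the furniture and walls round the work are solid. World frame = base frame: x ahead of the robot, y to its left, z up, the work surface at z = 0. Lengths are in m, angles in rad, forces in N, time in s.
With the tool pointing down it reaches from about 0.375 to 0.9 m from the base axis. Payload 3.1 kg.
Tool frame: the origin (TCP) lies midway between the tips of the shut fingers; the grasp point (between the pads) lies 19 mm behind it; x points along the fingers, y is the direction in which the jaws open and shut, and the axes are right-handed (so a half turn about x gives the same grasp; the last joint's range is limited). The gripper opens to 87 mm and grips with 3 to 60 N. Pads are 19 mm wide; open, the fingers measure 117 mm over their backs; the gripper's body (75 mm by 190 mm) begins 51 mm behind the grasp point.
Start: joints at [-1.294, 0.527, 1.433, -0, 1.181, -0.178], TCP at [0.275, -0.561, 0.223] pointing down, gripper open.
Joint ranges: [-3.08, 3.08], [-0.75, 2.2], [0.22, 2.44], [-1.43, 4.57], [0, 2.65], [-2.85, 2.85]. Speed limits (rad/s): [2.79, 2.79, 3.14, 3.14, 3.14, 3.14].

INTERFACE

Orientations are given as a unit quaternion [x, y, z, w].
In Python, from rig import get_obs, imaging, robot gives the robot as it stands.
- The arm moves only by the shell command python3 -m inch 'ROWS' [FORCE]. ROWS is JSON, a list of rows, each a list of 3 entries, a list of its own where there are three numbers: the finger opening in mm, from 0 to 87, then the shift along the tool's x, y, z in mm, then the turn, a rotation vector about the tool's x, y, z in degrees. In form: [[grip, [dx, dy, dz], [wx, wy, wz]], ...]. A call has 1 to 12 rows; each row shifts and turns the pose as measured when the row begins, along the tool's axes as they then stand; what a row does not reach is not made up. A row lasts 1/8 s, in which the tool goes at most 62.5 mm and 10.7 degrees, less where a joint would pass 70% of its speed; a pose out of reach is approached as far as the arm can. A call with a gripper value outside its range is refused whole. The fingers move at their own pace and stop on an object; FORCE is the grip in N (left out, the last holds). Time passes only in rows, so rows that do not move let the fingers close. It gives the time, the measured TCP pose, the force and the opening at its end, in the units of the state.
- get_obs(): the state, without advancing time (a new reading comes with each control period).
- imaging.camera(name): name is "scene" or "side" or "wrist"; returns the picture (480x640x3 uint8, red, green, blue); there is no depth.
- imaging.camera_params(name): a dict with "camera_matrix" (3x3 intrinsics, pixels), "k1" (the pictures are not rectified: a ray, as slopes to the right and down, at radius r is drawn at 1 + k1 r^2 times it, then the intrinsics apply), "xyz" and "rotation" of the camera in the world. Camera axes: x right, y down, z forward; pixel columns grow to the right and rows downward; lengths in m; the calibration is good to about 2 mm. A picture is of the moment at which its call begins: read the wrist's pose just before it. camera_params takes no time and is no camera call; for the wrist camera it gives the pose at the moment of the call.
- robot.hand_in(): hands the job in, once; it reports no verdict.
Trained networks look in the newest picture that a camera, given by its name, has taken for a name from the list of things; names that differ only in an ending like _2 or _b are one class to them, and where a whole thing is asked for, a point or a joint stands for the part that bears it (a point fixed in the world has none). Each returns a list of dicts, best first, with "confidence" (0 to 1); they miss things now and then, are a little off and sometimes report something else, mostly with a low value. They report only what shows in the picture. A call takes as long as a camera call.
- imaging.cut_out(camera, target): "pixels" (480x640 bool, what is visible of it) and "box" ([centre column, centre row, width, height] in pixels, round what is visible of it).
- imaging.tip_of(camera, target): "pixel" ([column, row] in pixels: a listed point, or the origin of a listed thing).
The state is a dict: "time": time; "q": joint angles; "joint_velocities": joint speeds; "joint_torque": joint torques, N m; "position": TCP position; "tool_rot": TCP orientation; "ft_force": force on the tool from outside, world axes, zero at the start; "moment": the same for the moment, N m; "grip_width": finger opening in m.
Only numpy, scipy, OpenCV 4.12 (cv2) and the standard library are available. Lean on these libraries where they do the work, as an engineer would, in place of code of your own. Each camera call takes 0.05 s, during which the arm holds its last target. There are 200 camera calls.

TASK

Push the dressing stone out of its holder by pressing the ejector's push plate fully home, firmly against its stop but without forcing it, and holding it there a moment; where the stop comes has to be felt, as it is set differently each time. Then let the plate spring back, draw the stone out of the holder and lay it flat inside the low metal tray; do not drop it, and leave the tub and the standing cone alone.

Things in the scene. Friction and masses are not known exactly. Their poses are not given: they have to be found in the camera images.
- holder: Grey steel stone holder fixed to the bench: body x -60 to +50, 74 wide, 42 high (bridge on top to 50 mm). Origin under it on the bench top; x points the way the stone comes out, z up. A straight channel along x, 49 wide, floor 8 mm above the bench, open only at the front, with lips over the stone's edges. Bolted feet reach y = +-58 at x 0 to +40.
- mouth (a point): Middle of the channel floor at the open front (x = +50, z = 8 in the holder's frame); axes as the holder's. In front of it a narrow sill, 26 wide and 8 high, runs on to x = +100 and carries the stone as it comes out, leaving both of the stone's sides free.
- push_face (a point): Middle of the outer face of the ejector's push plate, a dark upright steel plate 50 wide, 42 high (5 to 47 mm above the bench), 8 thick, on the rear end of a 12 mm rod. Moves with the plate; axes as the holder's; pressed along +x. At rest x = -138, z = 26 in the holder's frame.
- ejector: The sliding ejector (plate, rod, inner head); origin on the holder's at rest, moves along +x. Spring 1.6 N + 40 N/m; the stone's drag adds 3 to 5 N, so up to 9 N before the stop. Two nuts on the rod meet the holder's rear plate as a firm stop, set anywhere from 40 to 50 mm of stroke. Home: held there with 12 N or more for 0.2 s; over 45 N is forcing.
- stone: Plain grey stone, 80 x 44 x 24 mm, about 0.2 kg. Origin mid-underside, x along its length, z up. At first in the channel, front end 3 to 7 mm inside the mouth, rear end 4 to 8 mm from the ejector, held by a light spring from above. Pressed home it stands 29 to 39 mm out of the mouth and stays; it can be gripped across its 44 mm width and pulled out along the holder's x.
- tray: Low open aluminium tray fixed to the bench, 90 (x) x 130 (y) x 14 mm high, walls and floor 3 mm. Origin in the middle of its underside, axes along its sides.
- board_end (a point): Upper front corner of a tall thin rusty board that stands on edge across the bench, just to the right of the work (fixed, never moves). From here (x 391, z 280) it runs away from the robot to x = 880 within y -80 to -7 (with its battens), and its top rises to 430 mm above the bench. The arm may start on its far side: go round or over it.
- powder_tub: Low whitish round tub, 95 across and 45 high, loose; origin in the middle of its underside. Leave it alone.
- cone: Dark slender cone standing upright, 30 across the foot and 121 high, loose; origin in the middle of its underside. Leave it alone.

How it is judged:
On the way:
1. the push plate is pressed home: the fingers hold it against its stop with at least 12 N for 0.2 s, after more than 36 mm of stroke (contact force between the fingers and ejector above 12 N and x of ejector in the frame of holder above 0.036 m), for 0.2 s.
At the end, for the whole second after the job is handed in: The stone lies flat and still on the tray's floor (its underside within 6 mm of the tray's underside, tilted less than 0.06 rad), its middle within 30 mm of the tray's middle across the tray and 40 mm along it, and the ejector has sprung back to within 5 mm of rest (x of stone in the frame of tray between -0.03 and 0.03 m and y of stone in the frame of tray between -0.04 and 0.04 m and z of stone in the frame of tray below 0.006 m and angle between stone's own z axis and vertical below 0.06 rad and linear speed of stone below 0.02 m/s and x of ejector in the frame of holder below 0.005 m); the robot touches nothing.
It fails at once if the ejector is forced: over 45 N on it from the fingers (contact force between the fingers and ejector above 45 N).
It fails at once if the stone is let go or stood up with its underside's middle more than 35 mm above the bench (height (world z) of stone above 0.035 m and contact force between the fingers and stone below 0.05 N).
It fails at once if the tub is moved over 25 mm (distance of powder_tub from where it was at the start of the episode above 0.025 m).
It fails at once if the cone is moved over 25 mm or knocked over (distance of cone from where it was at the start of the episode above 0.025 m or angle between cone's own z axis and vertical above 0.5 rad).
It also fails if it takes over 72 s, if anything falls off the work surface, if the arm or the gripper's body presses on something with over 40 N, if the wrist force passes 120 N, or if a joint passes its speed limit or range.

## Working session

There is one attempt and no reset: what is moved stays moved. The work goes in short steps, Python scripts to look and compute and a shell command to move; the robot and the scene stay as the last step left them, time stands still between calls to the robot, and variables do not carry over. Pictures are saved under pics/ and viewed, about 8 in all and at most 12, crops included, and the job is handed in when it is done.

```bash
ls; mkdir -p pics
cat > h.py <<'E'
import numpy as np, cv2
from rig import get_obs, imaging, robot
from scipy.spatial.transform import Rotation as R
def rot(p):
    r=np.array(p["rotation"],float)
    return r if r.shape==(3,3) else R.from_quat(r).as_matrix()
def ray(p,px):
    K=np.array(p["camera_matrix"]);k=p["k1"]
    d=np.array([(px[0]-K[0,2])/K[0,0],(px[1]-K[1,2])/K[1,1]]);u=d.copy()
    for _ in range(30): u=d/(1+k*(u@u))
    return np.array(p["xyz"]),rot(p)@np.array([u[0],u[1],1])
def onz(p,px,z):
    o,d=ray(p,px);return o+d*(z-o[2])/d[2]
def proj(p,X):
    K=np.array(p["camera_matrix"]);c=rot(p).T@(np.array(X)-p["xyz"]);u=c[:2]/c[2];u=u*(1+p["k1"]*(u@u))
    return K[:2,:2]@u+K[:2,2]
def tri(a,b):
    A=0;B=0
    for o,d in (a,b):
        d=d/np.linalg.norm(d);M=np.eye(3)-np.outer(d,d);A=A+M;B=B+M@o
    return np.linalg.solve(A,B)
E
cat > a.py <<'E'
from h import *
P={}
for c in ("scene","side"):
    im=imaging.camera(c);p=imaging.camera_params(c);P[c]=p
    cv2.imwrite(f"pics/{c}0.png",im[:,:,::-1])
    print(c,np.round(p["xyz"],3),np.round(rot(p)[:,2],2),p["camera_matrix"][0][0],p["k1"])
D={}
for n,z in (("holder",0),("mouth",.008),("push_face",.026),("stone",.008),("tray",0),("powder_tub",0),("cone",0),("board_end",.28)):
    for c in ("scene","side"):
        r=imaging.tip_of(c,n)
        for q in r[:2]: print(n,c,round(q["confidence"],2),np.round(q["pixel"],1),np.round(onz(P[c],q["pixel"],z),3))
        if r: D[n,c]=r[0]["pixel"]
    if (n,"scene") in D and (n,"side") in D: print("   tri",np.round(tri(ray(P["scene"],D[n,"scene"]),ray(P["side"],D[n,"side"])),3))
E
python3 a.py; python3 -c "
from h import *
o=get_obs();print(o)"
```

```text
pics
scene [0.005 1.027 0.972] [ 0.44 -0.6  -0.67] 458.1137419516715 -0.07678538786657653
side [0.483 1.063 0.83 ] [ 0.05 -0.76 -0.65] 473.49238188599963 -0.11489589376992879
holder scene 0.58 [354.9 275.6] [0.465 0.218 0.   ]
holder side 0.69 [348.5 276.1] [0.454 0.226 0.   ]
   tri [0.456 0.236 0.015]
mouth scene 0.77 [360.6 260.5] [0.483 0.162 0.008]
mouth side 0.65 [344.1 261.8] [0.467 0.184 0.008]
   tri [0.469 0.189 0.025]
push_face scene 0.76 [342.3 308.4] [0.413 0.36  0.026]
push_face scene 0.24 [355.5 278.5] [0.445 0.248 0.026]
push_face side 0.86 [367.6 309.3] [0.41  0.354 0.026]
   tri [0.411 0.362 0.033]
stone scene 0.75 [359.4 275.6] [0.451 0.216 0.008]
stone side 0.8 [349.2 275.9] [0.453 0.233 0.008]
   tri [ 0.454  0.213 -0.004]
tray scene 0.81 [323.6 226.8] [0.668 0.098 0.   ]
tray side 0.59 [274.  241.5] [0.656 0.11  0.   ]
   tri [0.655 0.117 0.013]
powder_tub scene 0.9 [282.6 345. ] [0.475 0.532 0.   ]
powder_tub side 0.91 [336.3 380.2] [0.473 0.526 0.   ]
   tri [0.473 0.533 0.007]
cone scene 0.59 [253.5 377.9] [0.469 0.646 0.   ]
cone side 0.65 [339.5 433.4] [0.4
[... 205 characters left out ...]
8 ]
   tri [ 0.386 -0.014  0.294]
{'time': 0.9, 'q': array([-1.29347478e+00,  5.27464040e-01,  1.43270813e+00, -3.00971966e-05,
        1.18140643e+00, -1.78522904e-01]), 'joint_velocities': array([ 0.00071106,  0.00090859, -0.0008182 , -0.00181572, -0.00019779,
       -0.00057037]), 'joint_torque': array([-1.50954447e-04, -4.39999723e+01, -1.76990712e+01,  6.33564242e-02,
        5.04300767e-02, -2.74465617e-05]), 'position': array([ 0.27513577, -0.56115001,  0.22256792]), 'tool_rot': array([-0.68880907, -0.15977207,  0.68882825, -0.15978297]), 'ft_force': array([0.17077098, 0.33610803, 0.04022899]), 'moment': array([-0.00760495, -0.04760917,  0.03480774]), 'grip_width': 0.0873228938253476}
```

View pictures.

View pics/scene0.png

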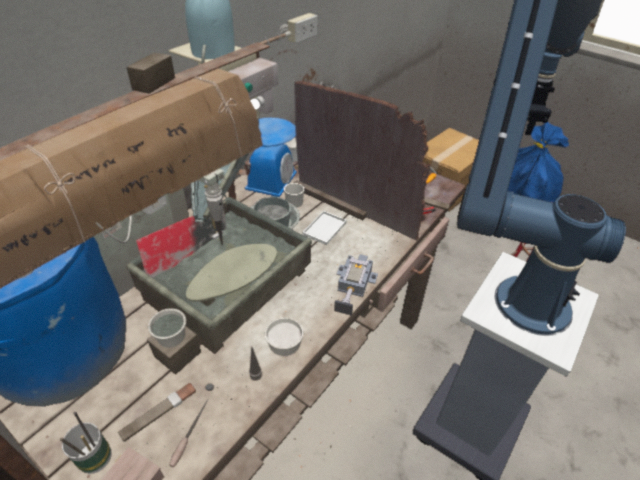

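View pics/side0.png

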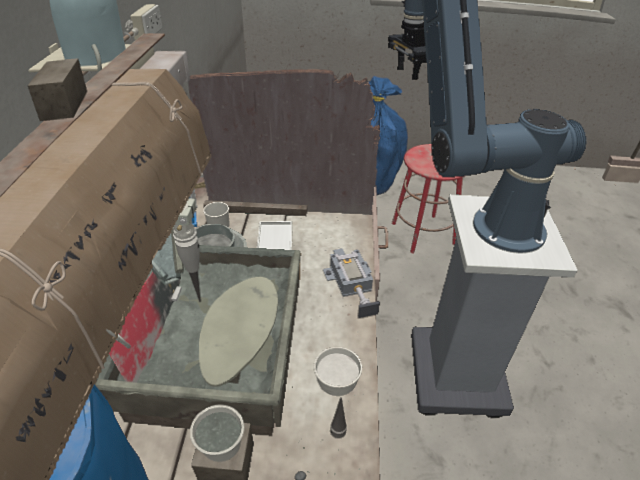

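```bash
cat >> h.py <<'E'
def go(xyz,zdir=None,o=None):
    """tool-frame shift (mm) to xyz from here, and turn about tool x (deg) to bring tool z along zdir (xy)"""
    o=o or get_obs();T=R.from_quat(o["tool_rot"]).as_matrix()
    s=T.T@(np.array(xyz)-o["position"])*1000
    print("pos",np.round(o["position"],4),"x",np.round(T[:,0],3),"z",np.round(T[:,2],3),"q6 %.2f"%o["q"][5],"F",np.round(o["ft_force"],1),"w %.4f"%o["grip_width"],"t %.2f"%o["time"])
    print("shift mm",np.round(s,1))
    if zdir is not None:
        z=np.array([*zdir,0.])/np.linalg.norm(zdir);y=np.cross(z,[0,0,-1.])
        M=np.column_stack([[0,0,-1.],y,z]);print("turn deg",np.round(np.degrees(R.from_matrix(T.T@M).as_rotvec()),1))
E
python3 -c "
from h import *
go([.275,-.561,.5]);go([.42,.2,.5],[.32,-.95]);go([.42,.2,.5],[-.32,.95])
o=get_obs();p=imaging.camera_params('wrist');T=R.from_quat(o['tool_rot']).as_matrix();print(T.T@(np.array(p['xyz'])-o['position']),T.T@rot(p),p['camera_matrix'][0])"
```

```text
pos [ 0.2751 -0.5612  0.2226] x [-0. -0. -1.] z [-0.898 -0.44   0.   ] q6 -0.18 F [0.2 0.3 0. ] w 0.0873 t 0.90
shift mm [-2.774e+02 -2.000e-01  1.000e-01]
pos [ 0.2751 -0.5612  0.2226] x [-0. -0. -1.] z [-0.898 -0.44   0.   ] q6 -0.18 F [0.2 0.3 0. ] w 0.0873 t 0.90
shift mm [-277.5 -619.6 -465.1]
turn deg [-82.5   0.    0. ]
pos [ 0.2751 -0.5612  0.2226] x [-0. -0. -1.] z [-0.898 -0.44   0.   ] q6 -0.18 F [0.2 0.3 0. ] w 0.0873 t 0.90
shift mm [-277.5 -619.6 -465.1]
turn deg [97.5  0.  -0. ]
[-0.16242071  0.00070389 -0.08240328] [[ 1.08669354e-03 -2.99767713e-01  9.54011602e-01]
 [ 9.99999409e-01  3.03658091e-04 -1.04366237e-03]
 [ 2.31629389e-05  9.54012173e-01  2.99767866e-01]] [430.35072838   0.         321.81493668]
```

```bash
python3 -m inch '[[60,[-56,0,0],[-10.3,0,0]],[60,[-56,0,0],[-10.3,0,0]],[60,[-56,0,0],[-10.3,0,0]],[60,[-56,0,0],[-10.3,0,0]],[60,[-56,0,0],[-10.3,0,0]],[60,[0,0,0],[-10.3,0,0]],[60,[0,0,0],[-10.3,0,0]],[60,[0,0,0],[-10.3,0,0]]]'; python3 -c "
from h import *
go([.42,.2,.48],[.32,-.95])"
```

```text
time: 1.9
position: [0.2751, -0.561, 0.5123]
tool_rot: [0.399, 0.583, -0.399, 0.584]
ft_force: [0.9, 0.6, 0.1]
grip_width: 0.0604
pos [ 0.2751 -0.561   0.5123] x [ 0.    -0.001 -1.   ] z [ 0.362 -0.932  0.001] q6 -1.66 F [0.9 0.6 0.1] w 0.0604 t 1.90
shift mm [  31.7  410.9 -656.7]
turn deg [ 2.6  0.1 -0. ]
```

```bash
python3 -m inch '[[60,[0,33,-53],[0,0,0]],[60,[0,33,-53],[0,0,0]],[60,[0,33,-53],[0,0,0]],[60,[0,33,-53],[0,0,0]],[60,[0,33,-53],[0,0,0]],[60,[0,33,-53],[0,0,0]],[60,[0,33,-53],[0,0,0]],[60,[0,33,-53],[0,0,0]],[60,[0,33,-53],[0,0,0]],[60,[0,33,-53],[0,0,0]],[60,[0,33,-53],[0,0,0]],[60,[0,33,-53],[0,0,0]]]'; python3 -c "
from h import *
go([.44,.27,.40],[.32,-.95])"
```

```text
time: 3.4
position: [0.4126, 0.1757, 0.5123]
tool_rot: [0.404, 0.579, -0.399, 0.585]
ft_force: [1.0, -0.7, 0.6]
grip_width: 0.0599
pos [0.4126 0.1757 0.5123] x [ 0.011  0.    -1.   ] z [ 0.354 -0.935  0.003] q6 -0.21 F [ 1.  -0.7  0.6] w 0.0599 t 3.40
shift mm [112.6  57.8 -78.9]
turn deg [ 2.1  0.2 -0.6]
```

```bash
python3 -m inch '[[60,[50,15,-42],[2,0.2,-0.6]],[60,[50,15,-42],[0,0,0]],[60,[40,10,-42],[0,0,0]],[60,[0,0,0],[0,0,0]]]'
cat > w.py <<'E'
from h import *
import sys
n=sys.argv[1]
go([.42,.3,.3],[.32,-.95])
p=imaging.camera_params("wrist");im=imaging.camera("wrist");cv2.imwrite(f"pics/{n}.png",im[:,:,::-1])
for t,z in (("holder",0),("mouth",.008),("push_face",.026),("stone",.008),("tray",0)):
    for q in imaging.tip_of("wrist",t)[:2]: print(t,round(q["confidence"],2),np.round(q["pixel"],1),np.round(onz(p,q["pixel"],z),4))
for t,z in (("tray",.014),("stone",.032),("holder",.042)):
    for q in imaging.cut_out("wrist",t)[:1]:
        c,_=cv2.findContours(q["pixels"].astype(np.uint8),0,2);c=max(c,key=cv2.contourArea)[:,0]
        w=np.array([onz(p,x,z)[:2] for x in c.astype(float)],np.float32)*1000
        (cx,cy),(a,b),_=r=cv2.minAreaRect(w);B=cv2.boxPoints(r);e=[B[1]-B[0],B[2]-B[1]];L=max(e,key=np.linalg.norm)
        print("rect",t,round(q["confidence"],2),q["box"],np.round([cx,cy,a,b],1),"long axis deg",np.round(np.degrees(np.arctan2(L[1],L[0]))%180,1))
E
python3 w.py w1
```

```text
time: 3.9
position: [0.4089, 0.3086, 0.3769]
tool_rot: [0.411, 0.575, -0.409, 0.577]
ft_force: [-0.1, -0.4, 0.1]
grip_width: 0.0605
pos [0.4089 0.3086 0.3769] x [ 0.005  0.    -1.   ] z [ 0.327 -0.945  0.001] q6 0.10 F [-0.1 -0.4  0.1] w 0.0605 t 3.90
shift mm [77.   7.4 11.7]
turn deg [ 0.5  0.1 -0.3]
mouth 0.67 [331.4 272.4] [0.4663 0.1857 0.008 ]
push_face 0.77 [336.  135.5] [0.4112 0.356  0.026 ]
stone 0.97 [329.9 244. ] [0.4512 0.2226 0.008 ]
rect tray 0.58 [432.5, 363.0, 80.3, 83.7] [661.9 165.8  21.6  53.2] long axis deg 153.4
rect stone 0.97 [333.0, 249.7, 34.7, 68.0] [449.8 234.8  38.6  63.9] long axis deg 108.9
rect holder 0.87 [332.6, 222.5, 89.9, 172.3] [437.4 271.2 107.7 188.3] long axis deg 107.8
```

View pics/w1.png

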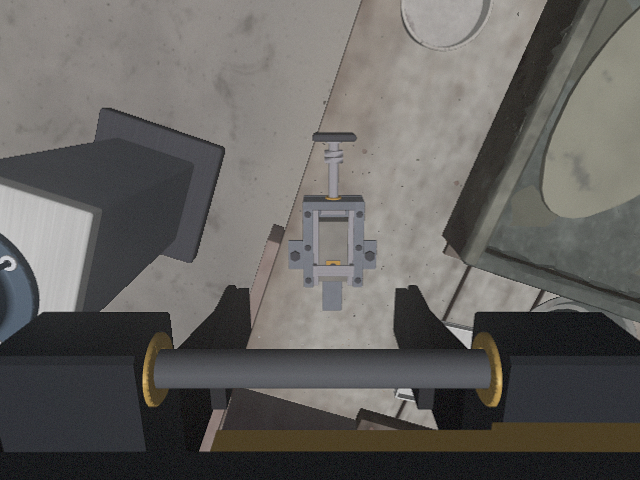

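Run:
```python
from h import *
p=imaging.camera_params("wrist")
for n,px,z in (("plate outer top",(334.5,132),.047),("plateL",(312,136),.047),("plateR",(357,136),.047),("sill end",(332.3,310.5),.008),("feet mid",(332.5,254),.012),("footL",(288,254),.012),("footR",(377,254),.012),("rear top",(333.5,197),.042),("rearL",(303,197),.042),("rearR",(364,197),.042),("front L",(303,287),.042),("frontR",(363,287),.042)):
    print(n,np.round(onz(p,px,z),4))
h=np.array([.455,.222]);
a=onz(p,(334.5,132),.047)[:2];b=onz(p,(332.3,310.5),.008)[:2];d=b-a
print(np.linalg.norm(d),d/np.linalg.norm(d),np.degrees(np.arctan2(d[1],d[0])))
# side/scene fit of tray
for c in("scene","side"):
    q=imaging.camera_params(c);im=imaging.camera(c)
    r=imaging.cut_out(c,"tray")[0];cc,_=cv2.findContours(r["pixels"].astype(np.uint8),0,2);cc=max(cc,key=cv2.contourArea)[:,0]
    w=np.array([onz(q,x,.012)[:2] for x in cc.astype(float)],np.float32)*1000
    m=cv2.minAreaRect(w);B=cv2.boxPoints(m);e=[B[1]-B[0],B[2]-B[1]];L=max(e,key=np.linalg.norm)
    print(c,r["confidence"],np.round(m[0],1),np.round(m[1],1),np.degrees(np.arctan2(L[1],L[0]))%180)
```

```text
plate outer top [0.4141 0.3593 0.047 ]
plateL [0.3915 0.347  0.047 ]
plateR [0.4396 0.3633 0.047 ]
sill end [0.4929 0.1299 0.008 ]
feet mid [0.4653 0.2095 0.012 ]
footL [0.4099 0.191  0.012 ]
footR [0.5208 0.228  0.012 ]
rear top [0.4381 0.2876 0.042 ]
rearL [0.4038 0.2761 0.042 ]
rearR [0.4725 0.2992 0.042 ]
front L [0.4398 0.1655 0.042 ]
frontR [0.5121 0.1895 0.042 ]
0.24255511326618617 [ 0.32492446 -0.94573997] -71.03900174393557
scene 0.97 [657.3 107.1] [ 95.2 142.8] 95.170135
side 0.88 [656.7  94.2] [ 90.6 117.4] 92.940895
```

```bash
python3 -c "
from h import *
go([.4006,.3975,.012],[.323,-.946])"
```

```text
pos [0.4116 0.307  0.3809] x [ 0.013  0.004 -1.   ] z [ 0.323 -0.946  0.001] q6 0.10 F [-0.3 -1.2 -0.2] w 0.0600 t 4.55
shift mm [369.   14.  -89.4]
turn deg [-0.   0.  -0.8]
```

```bash
python3 -m inch '[[0,[45,5,-45],[0,0,-0.8]],[0,[45,5,-45],[0,0,0]],[0,[60,0,0],[0,0,0]],[0,[60,0,0],[0,0,0]],[0,[50,0,0],[0,0,0]],[0,[50,0,0],[0,0,0]],[0,[0,0,0],[0,0,0]]]' 20; python3 -c "
from h import *
go([.4006,.3975,.012],[.323,-.946])"
```

```text
time: 5.42
position: [0.3992, 0.4009, 0.066]
tool_rot: [0.415, 0.573, -0.408, 0.577]
ft_force: [-0.9, -0.4, -0.2]
grip_width: 0.0023
pos [0.3992 0.4009 0.066 ] x [ 0.01   0.005 -1.   ] z [ 0.322 -0.947 -0.001] q6 0.27 F [-0.9 -0.4 -0.2] w 0.0023 t 5.42
shift mm [54.  -0.3  3.8]
turn deg [-0.1 -0.1 -0.6]
```

```bash
python3 -m inch '[[0,[28,0,0],[0,0,-0.6]],[0,[26,0,0],[0,0,0]],[0,[0,0,14],[0,0,0]],[0,[0,0,8],[0,0,0]],[0,[0,0,0],[0,0,0]]]'; python3 -c "
from h import *
go([.4145,.357,.012],[.323,-.946])"
```

```text
time: 6.05
position: [0.4145, 0.3834, 0.021]
tool_rot: [0.418, 0.573, -0.405, 0.577]
ft_force: [0.9, 0.3, 0.2]
grip_width: 0.0003
pos [0.4145 0.3834 0.021 ] x [ 0.015  0.011 -1.   ] z [ 0.322 -0.947 -0.006] q6 0.22 F [0.9 0.3 0.2] w 0.0003 t 6.05
shift mm [ 8.7 -8.7 25.1]
turn deg [-0.1 -0.3 -1. ]
```

```bash
python3 -m inch '[[0,[5,-8,0],[0,-0.3,-1]],[0,[0,0,8],[0,0,0]],[0,[0,0,5],[0,0,0]],[0,[0,0,0],[0,0,0]]]'; python3 -c "
from h import *
go([.4145,.357,.015],[.323,-.946])"
```

```text
time: 6.55
position: [0.4121, 0.3688, 0.0177]
tool_rot: [0.413, 0.574, -0.411, 0.575]
ft_force: [-0.5, 1.5, -0.0]
grip_width: 0.0007
pos [0.4121 0.3688 0.0177] x [ 0.003  0.003 -1.   ] z [ 0.321 -0.947 -0.002] q6 0.20 F [-0.5  1.5 -0. ] w 0.0007 t 6.55
shift mm [ 2.7 -1.5 12. ]
turn deg [-0.1 -0.1 -0.2]
```

```bash
for i in 1; do python3 -m inch '[[0,[0,0,6],[0,0,0]],[0,[0,0,6],[0,0,0]],[0,[0,0,6],[0,0,0]],[0,[0,0,6],[0,0,0]],[0,[0,0,6],[0,0,0]]]'; done;  python3 -c "
from h import *
go([.4145,.357,.015],[.323,-.946])"
```

```text
time: 7.18
position: [0.4206, 0.3444, 0.0178]
tool_rot: [0.417, 0.576, -0.409, 0.573]
ft_force: [-2.9, 8.0, 1.0]
grip_width: 0.0007
pos [0.4206 0.3444 0.0178] x [ 0.003  0.011 -1.   ] z [ 0.318 -0.948 -0.01 ] q6 0.14 F [-2.9  8.   1. ] w 0.0007 t 7.17
shift mm [  2.9  -1.8 -13.8]
turn deg [-0.3 -0.6 -0.4]
```

```bash
python3 -m inch '[[0,[0,0,5],[0,-0.3,0]],[0,[0,0,5],[0,0,0]],[0,[0,0,4],[0,0,0]]]'; python3 -c "
from h import *
go([.4145,.357,.015],[.323,-.946])"
```

```text
time: 7.55
position: [0.4243, 0.334, 0.0178]
tool_rot: [0.418, 0.575, -0.409, 0.572]
ft_force: [-2.8, 6.8, 0.1]
grip_width: 0.0006
pos [0.4243 0.334  0.0178] x [ 0.004  0.012 -1.   ] z [ 0.316 -0.949 -0.01 ] q6 0.12 F [-2.8  6.8  0.1] w 0.0006 t 7.55
shift mm [  3.   -2.  -24.8]
turn deg [-0.4 -0.6 -0.5]
```

```bash
python3 -m inch '[[0,[0,-1,5],[0,-0.5,0]],[0,[0,0,3],[0,0,0]]]'|grep -E "pos|force";python3 -m inch '[[0,[0,0,3],[0,0,0]]]'|grep -E "pos|force";python3 -m inch '[[0,[0,0,3],[0,0,0]]]'|grep -E "pos|force"
```

```text
position: [0.4252, 0.3317, 0.0178]
ft_force: [-8.0, 17.5, 0.1]
position: [0.4252, 0.3319, 0.0178]
ft_force: [-4.5, 15.3, 0.1]
position: [0.4252, 0.332, 0.0179]
ft_force: [-4.2, 16.0, -0.7]
```

```bash
python3 -m inch '[[0,[0,0,4],[0,0,0]]]'|grep -E "pos|force";python3 -m inch '[[0,[0,0,4.5],[0,0,0]]]'|grep -E "pos|force";python3 -m inch '[[0,[0,0,4.5],[0,0,0]]]'|grep -E "pos|force"; python3 -m inch '[[0,[0,0,4.5],[0,0,0]]]'|grep -E "pos|force"
python3 - <<'E'
from h import *
imaging.camera("wrist");p=imaging.camera_params("wrist");im=imaging.camera("wrist");cv2.imwrite("pics/push.png",im[:,:,::-1])
go([.42,.34,.02])
E
```

```text
position: [0.4253, 0.332, 0.018]
ft_force: [-8.2, 21.9, -0.3]
position: [0.4254, 0.3321, 0.018]
ft_force: [-9.3, 24.2, -0.5]
position: [0.4254, 0.3323, 0.0181]
ft_force: [-7.8, 22.0, -1.5]
position: [0.4254, 0.3325, 0.0181]
ft_force: [-7.7, 21.6, -0.1]
pos [0.4254 0.3325 0.0182] x [ 0.006  0.048 -0.999] z [ 0.296 -0.954 -0.044] q6 0.07 F [-7.5 22.  -0.5] w 0.0004 t 8.65
shift mm [-1.5 -2.9 -8.8]
```

View pics/push.png

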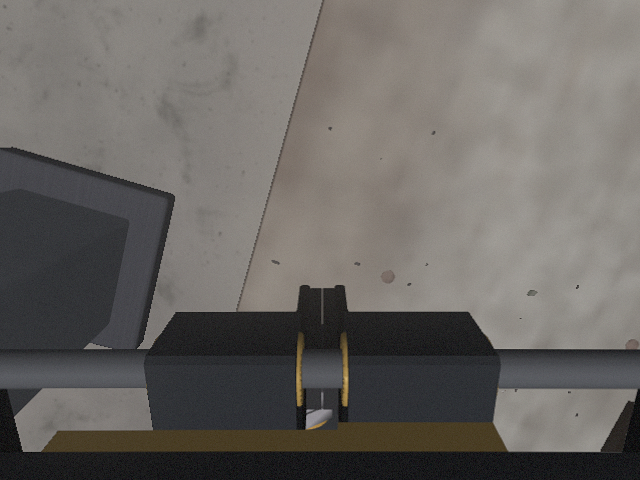

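```bash
python3 -m inch '[[0,[0,0,-15],[0,0,0]],[0,[0,0,-30],[0,0,0]],[0,[0,0,-30],[0,-1.5,0]],[0,[-40,0,-10],[0,-1,0]],[0,[-60,0,0],[0,0,0]],[60,[-60,0,0],[0,0,0]],[60,[-60,0,0],[0,0,0]],[60,[0,0,0],[0,0,0]]]' |grep -E "time|force"; python3 -c "
from h import *
go([.4145,.357,.015],[.323,-.946])
p=imaging.camera_params('wrist');im=imaging.camera('wrist');cv2.imwrite('pics/w2.png',im[:,:,::-1]);s=imaging.camera('side');print(imaging.tip_of('wrist','push_face'),imaging.tip_of('side','push_face'))
c=cv2.resize(s[210:340,280:420],None,fx=4,fy=4,interpolation=2)
cv2.imwrite('pics/s2.png',np.hstack([cv2.resize(im,(693,520))[:,150:390],c])[:,:,::-1])
for q in imaging.tip_of('wrist','push_face')[:1]: print(onz(p,q['pixel'],.026))
"
```

```text
time: 9.65
ft_force: [0.3, 0.7, -0.5]
pos [0.3954 0.4132 0.2462] x [ 0.017 -0.003 -1.   ] z [ 0.298 -0.955  0.008] q6 0.32 F [ 0.3  0.7 -0.5] w 0.0225 t 9.65
shift mm [231.7  -2.   57.5]
turn deg [-1.5  0.5 -0.9]
[{'pixel': [438.2, 104.5], 'confidence': 0.74}, {'pixel': [316.2, 258.4], 'confidence': 0.67}] [{'pixel': [369.3, 315.0], 'confidence': 0.58}]
[0.46970164 0.51799229 0.026     ]
```

View pics/s2.png

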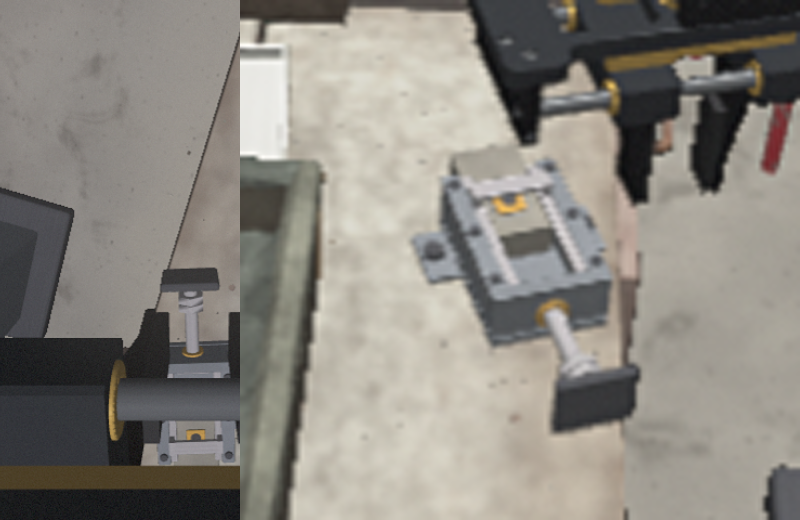

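```bash
python3 -m inch '[[87,[-50,0,40],[-1.5,0.5,-0.9]],[87,[-40,0,45],[0,0,0]],[87,[-20,0,45],[0,0,0]],[87,[0,0,20],[0,0,0]],[87,[0,0,0],[0,0,0]],[87,[0,0,0],[0,0,0]]]' |grep -E "time|force"; python3 w.py w3
```

```text
time: 10.65
ft_force: [0.3, -0.5, 0.1]
pos [0.4385 0.2644 0.3406] x [-0.036 -0.02  -0.999] z [ 0.324 -0.946  0.007] q6 -0.00 F [ 0.3 -0.5  0.1] w 0.0866 t 10.65
shift mm [ 40.5  -4.3 -40. ]
turn deg [0.3 0.4 2.3]
holder 0.87 [336.4 210.5] [0.4563 0.2227 0.    ]
push_face 0.61 [337.9  83.8] [0.4104 0.3578 0.026 ]
stone 0.87 [331.5 239. ] [0.4619 0.1892 0.008 ]
rect stone 0.65 [334.5, 242.8, 42.0, 71.7] [472.1 171.5  43.6  41.4] long axis deg 19.7
rect holder 0.81 [335.1, 185.5, 98.5, 200.8] [438.8 269.2 106.8 188.5] long axis deg 108.7
```

View pics/w3.png

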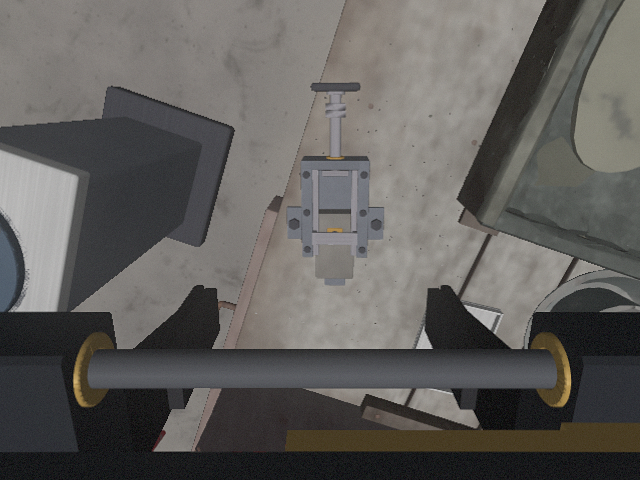

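Run:
```python
from h import *
p=imaging.camera_params("wrist")
u=np.array([.324,-.946])
for n,px,z in (("stone front top",(334.3,278.5),.032),("L",(316,275),.032),("R",(352.5,275),.032),("sill",(334.5,284.5),.008),("body front L",(303,257),.042),("plate",(336,83),.047),("tray corner",(502,308),.014)):
    X=onz(p,px,z);print(n,np.round(X,4),"s",np.round(1000*(X[:2]-[.459,.226])@u,1))
m=np.array([.459,.226])+u*.050
go([*(m+u*.016),.011],u)
go([*(m+u*.016),.10],u)
```

```text
stone front top [0.4807 0.1512 0.032 ] s 77.8
L [0.4588 0.148  0.032 ] s 73.7
R [0.4995 0.1627 0.032 ] s 73.0
sill [0.4869 0.1337 0.008 ] s 96.4
body front L [0.4367 0.1683 0.042 ] s 47.4
plate [0.4098 0.3576 0.047 ] s -140.4
tray corner [0.6918 0.1771 0.014 ] s 121.7
pos [0.4389 0.2645 0.3419] x [-0.033 -0.019 -0.999] z [ 0.325 -0.946  0.007] q6 -0.00 F [ 0.3  0.5 -0.1] w 0.0870 t 11.10
shift mm [331.2  19.  106.4]
turn deg [0.  0.4 2.2]
pos [0.4389 0.2645 0.3419] x [-0.033 -0.019 -0.999] z [ 0.325 -0.946  0.007] q6 -0.00 F [ 0.3  0.5 -0.1] w 0.0870 t 11.10
shift mm [242.3  15.6 107.1]
turn deg [0.  0.4 2.2]
```

```bash
python3 -m inch '[[64,[60,4,35],[0,0.4,2.2]],[64,[60,3,35],[0,0,0]],[64,[60,3,30],[0,0,0]],[64,[40,0,0],[0,0,0]],[64,[0,0,0],[0,0,0]]]' |grep -E "time|force"; python3 -c "
from h import *
go([.4786,.166,.011],[.324,-.946])"
```

```text
time: 11.72
ft_force: [-0.6, 0.4, -0.0]
pos [0.4821 0.1793 0.1342] x [ 0.013  0.004 -1.   ] z [ 0.327 -0.945  0.001] q6 -0.20 F [-0.6  0.4 -0. ] w 0.0638 t 11.72
shift mm [123.1  -9.3  11.3]
turn deg [ 0.2  0.  -0.8]
```

```bash
python3 -m inch '[[64,[40,-8,11],[0.2,0,-0.8]],[64,[35,0,0],[0,0,0]],[64,[0,0,0],[0,0,0]]]' |grep -E "time|force"; python3 -c "
from h import *
go([.4786,.166,.011],[.324,-.946])
c=imaging.camera('wrist');cv2.imwrite('pics/w4.png',c[:,:,::-1]);s=imaging.camera('side')
s=cv2.resize(s[180:330,250:430],None,fx=4,fy=4,interpolation=2);cv2.imwrite('pics/s4.png',s[:,:,::-1])"
```

```text
time: 12.1
ft_force: [0.7, -0.4, 1.0]
pos [0.4845 0.1678 0.0629] x [ 0.012  0.001 -1.   ] z [ 0.325 -0.946  0.003] q6 -0.21 F [ 0.7 -0.4  1. ] w 0.0640 t 12.10
shift mm [51.8 -6.8 -0.4]
turn deg [ 0.1  0.2 -0.7]
```

View pics/s4.png

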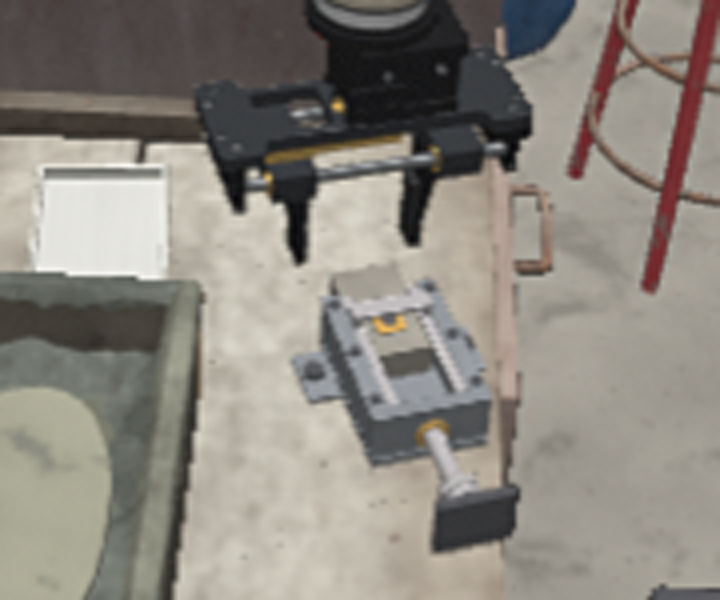

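```bash
python3 -m inch '[[64,[25,-6,0],[0,0,-0.7]],[64,[20,0,0],[0,0,0]],[64,[0,0,0],[0,0,0]]]' |grep -E "time|force"; python3 -c "
from h import *
go([.4786,.166,.011],[.324,-.946])"
```

```text
time: 12.58
ft_force: [-1.5, -0.8, -0.2]
pos [0.4855 0.1676 0.026 ] x [ 0.017 -0.002 -1.   ] z [ 0.328 -0.945  0.007] q6 -0.21 F [-1.5 -0.8 -0.2] w 0.0642 t 12.57
shift mm [14.9 -7.3 -0.8]
turn deg [ 0.2  0.4 -0.9]
```

```bash
python3 -m inch '[[64,[7,-5,0],[0,0.3,-1]],[64,[4,-4,0],[0,0,-0.5]],[64,[2,0,0],[0,0,0]],[64,[1,0,0],[0,0,0]]]' |grep -E "time|force"; python3 -c "
from h import *
go([.4786,.166,.011],[.324,-.946])"
```

```text
time: 13.08
ft_force: [-0.3, -0.4, -0.6]
pos [0.4804 0.1653 0.0152] x [-0.002 -0.004 -1.   ] z [ 0.328 -0.945  0.003] q6 -0.21 F [-0.3 -0.4 -0.6] w 0.0641 t 13.07
shift mm [ 4.2 -1.5 -1.3]
turn deg [0.2 0.2 0.2]
```

Level and centred; down 4 more and grip lightly, so the fingers settle on the stone.

```bash
python3 -m inch '[[64,[4,0,-1],[0,0,0]],[40,[1,0,0],[0,0,0]],[40,[0,0,0],[0,0,0]],[40,[0,0,0],[0,0,0]],[40,[0,0,0],[0,0,0]]]' 25 |grep -E "time|force|width"; python3 -c "
from h import *
go([.4786,.166,.011],[.324,-.946])"
```

```text
time: 13.7
ft_force: [-0.6, -0.2, -0.5]
grip_width: 0.0443
pos [0.4773 0.1655 0.0096] x [-0.008 -0.006 -1.   ] z [ 0.33  -0.944  0.003] q6 -0.21 F [-0.6 -0.2 -0.5] w 0.0443 t 13.70
shift mm [-1.5  1.4 -0.1]
turn deg [0.3 0.2 0.5]
```

```bash
python3 -m inch '[[40,[0,0,8],[0,0,0]],[40,[0,0,10],[0,0,0]],[40,[0,0,10],[0,0,0]],[40,[0,0,8],[0,0,0]],[40,[0,0,0],[0,0,0]]]' |grep -E "time|force|width"; python3 -c "
from h import *
go([.4786,.166,.011],[.324,-.946])
go([.4575+.324*.077,.2275-.946*.077,.013],[.324,-.946])"
```

```text
time: 14.32
ft_force: [0.0, 0.2, -0.5]
grip_width: 0.0441
pos [0.4913 0.1299 0.0096] x [-0.005 -0.004 -1.   ] z [ 0.327 -0.945  0.002] q6 -0.29 F [ 0.   0.2 -0.5] w 0.0441 t 14.32
shift mm [ -1.5  -0.2 -38.2]
turn deg [0.2 0.1 0.3]
pos [0.4913 0.1299 0.0096] x [-0.005 -0.004 -1.   ] z [ 0.327 -0.945  0.002] q6 -0.29 F [ 0.   0.2 -0.5] w 0.0441 t 14.32
shift mm [ -3.5  -0.3 -26.2]
turn deg [0.2 0.1 0.3]
```

```bash
python3 -m inch '[[60,[0,0,0],[0,0,0]],[60,[0,0,0],[0,0,0]],[60,[0,0,0],[0,0,0]],[60,[-3,0,-12],[0,0,0.3]],[60,[-2,0,-12],[0,0,0]],[60,[0,0,0],[0,0,0]]]' |grep -E "time|force|width"
python3 - <<'E'
from h import *
go([.4575+.324*.079,.2275-.946*.079,.012],[.324,-.946])
for c in("side","scene"):
    p=imaging.camera_params(c);s=imaging.camera(c)
    for q in imaging.tip_of(c,"stone")[:2]: print(c,q,onz(p,q["pixel"],.008))
    if c=="side": cv2.imwrite("pics/s5.png",cv2.resize(s[180:330,250:430],None,fx=4,fy=4,interpolation=2)[:,:,::-1])
E
```

```text
time: 15.08
ft_force: [-0.4, -0.4, 0.1]
grip_width: 0.0599
pos [0.4843 0.1541 0.0153] x [ 0.004 -0.003 -1.   ] z [ 0.328 -0.945  0.004] q6 -0.24 F [-0.4 -0.4  0.1] w 0.0599 t 15.07
shift mm [ 3.3 -1.6  0.8]
turn deg [ 0.3  0.2 -0.2]
side {'pixel': [338.1, 257.1], 'confidence': 0.59} [0.4823645  0.16713885 0.008     ]
scene {'pixel': [360.7, 259.5], 'confidence': 0.72} [0.48465318 0.15816948 0.008     ]
```

View pics/s5.png

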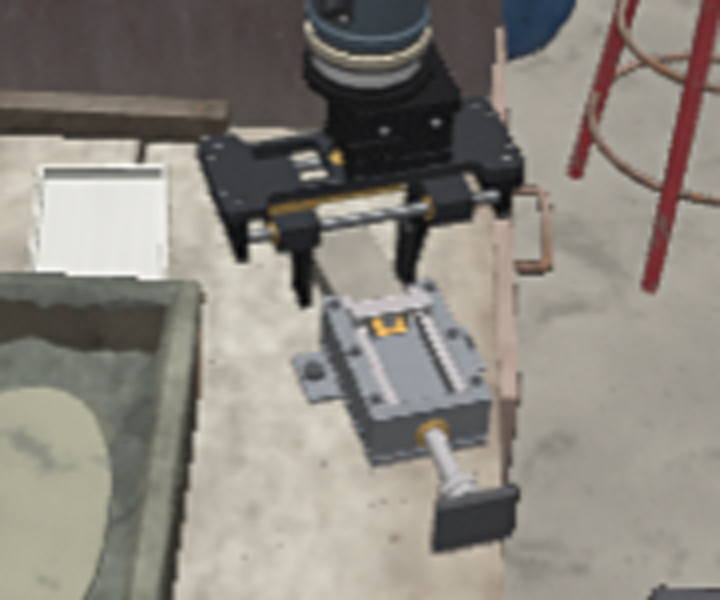

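```bash
python3 -m inch '[[60,[3,-1,1],[0,0,0]],[38,[0,0,0],[0,0,0]],[38,[0,0,0],[0,0,0]],[38,[0,0,0],[0,0,0]],[38,[0,0,15],[0,0,0]],[38,[0,0,20],[0,0,0]],[38,[0,0,20],[0,0,0]],[38,[0,0,0],[0,0,0]]]' 40 |grep -E "time|force|width"
python3 - <<'E'
from h import *
go([.66,.105,.012],[0,-1.])
E
```

```text
time: 16.27
ft_force: [0.7, 0.5, -0.7]
grip_width: 0.044
pos [0.5041 0.0953 0.0115] x [ 0.005 -0.003 -1.   ] z [ 0.325 -0.946  0.005] q6 -0.36 F [ 0.7  0.5 -0.7] w 0.0440 t 16.27
shift mm [  0.2 150.6  41.5]
turn deg [19.   0.2 -0.2]
```

```bash
python3 -m inch '[[38,[-40,0,0],[0,0,0]],[38,[-60,0,0],[9.5,0,0]],[38,[-60,0,0],[9.5,0,0]],[38,[0,0,0],[0,0,0]]]' |grep -E "time|force|width"
python3 - <<'E'
from h import *
go([.60,.17,.2],[0,-1.])
q=imaging.camera_params("side")
for px in ((260,222),(291.7,222),(291.2,248.7),(258.5,247.5)): print(np.round(onz(q,px,.014),4))
for z in (.05,.1,.2): print("drill",onz(q,(197,300),z),onz(q,(185,210),z+.15))
r=imaging.camera_params("wrist")
for X in ((.66,.105,.014),(.615,.04,.014),(.705,.17,.014)): print(proj(r,X))
E
```

```text
time: 16.77
ft_force: [0.0, -0.9, -2.6]
grip_width: 0.0439
pos [0.503  0.0957 0.1738] x [ 0.001 -0.003 -1.   ] z [-0.013 -1.     0.003] q6 -0.01 F [ 0.  -0.9 -2.6] w 0.0439 t 16.77
shift mm [-26.2  96.  -75.5]
turn deg [-0.7  0.1 -0.1]
[0.7033 0.047  0.014 ]
[0.6156 0.0401 0.014 ]
[0.6048 0.151  0.014 ]
[0.6901 0.1531 0.014 ]
drill [0.78919833 0.37822742 0.05      ] [0.82687914 0.2489927  0.2       ]
drill [0.7695782  0.42213149 0.1       ] [0.79959189 0.31362069 0.25      ]
drill [0.73033796 0.50993962 0.2       ] [0.74501741 0.44287665 0.35      ]
[527.42063561 197.98634006]
[461.03166136 277.48452958]
[602.65466399 108.08007305]
```

```bash
python3 -m inch '[[38,[-20,25,-35],[-0.7,0,0]],[38,[-10,25,-35],[0,0,0]],[38,[0,0,0],[0,0,0]],[38,[0,0,0],[0,0,0]]]' |grep -E "time|force|width"; python3 w.py w6
```

```text
time: 17.27
ft_force: [0.5, -0.5, -2.1]
grip_width: 0.044
pos [0.5485 0.1668 0.1981] x [-0.012 -0.004 -1.   ] z [ 0.003 -1.     0.004] q6 0.10 F [ 0.5 -0.5 -2.1] w 0.0440 t 17.27
shift mm [-100.9 -129.3 -133.2]
turn deg [-18.4   0.1   0.7]
holder 0.92 [208.1 132.1] [0.4527 0.2238 0.    ]
mouth 0.92 [229.7 188.1] [0.4694 0.1792 0.008 ]
mouth 0.54 [442.2 274.3] [0.6521 0.1034 0.008 ]
stone 0.57 [318.7 296.2] [0.5435 0.0813 0.008 ]
tray 0.64 [443.2 274.7] [0.6553 0.0997 0.    ]
rect tray 0.88 [446.5, 270.5, 115.2, 145.8] [654.6 106.4  92.2 128.4] long axis deg 95.7
rect stone 0.68 [316.2, 308.7, 128.6, 211.4] [544.  106.4 102.1 130.8] long axis deg 92.0
rect holder 0.89 [200.1, 124.8, 180.6, 238.0] [458.4 228.6 125.3 145. ] long axis deg 149.1
```

View pics/w6.png

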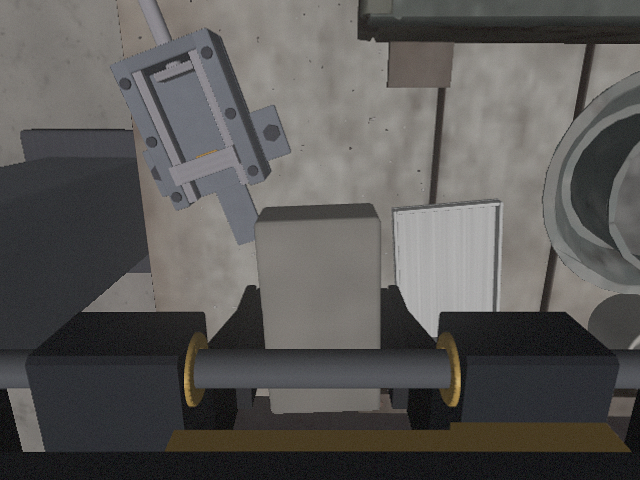

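Run:
```python
from h import *
p=imaging.camera_params("wrist")
a=onz(p,(393,210),.014);b=onz(p,(502,201),.014);print(a,b,np.linalg.norm(b-a),np.degrees(np.arctan2((b-a)[1],(b-a)[0])))
c=onz(p,(497,340),.014);print("right edge",c,np.degrees(np.arctan2((c-b)[1],(c-b)[0])))
e=(b-a)[:2]/np.linalg.norm((b-a)[:2]);n=np.array([e[1],-e[0]]);print("centre",(a+b)[:2]/2+n*.065)
o=get_obs()
for px in ((258,221),(377,218),(272,411),(380,408)):
    print("stone",np.round((onz(p,px,o["position"][2]+.0205)-o["position"])*1000,1))
th=np.radians(-84.5);go([.655,.106,.1],[np.cos(th),np.sin(th)])
```

```text
[0.60814782 0.1621153  0.014     ] [0.6973924  0.17002847 0.014     ] 0.08959471869439474 5.067068250873718
right edge [0.70933808 0.04010017 0.014     ] -84.74696207557773
centre [0.65851103 0.10132591]
stone [-21.8  43.1  20.5]
stone [18.8 44.3 20.5]
stone [-19.6 -35.   20.5]
stone [ 23.  -33.2  20.5]
pos [0.5505 0.1667 0.2002] x [-0.007 -0.003 -1.   ] z [ 0.001 -1.     0.003] q6 0.10 F [-0.3 -0.1 -1.1] w 0.0438 t 17.73
shift mm [ 99.6 105.2  60.5]
turn deg [-5.4  0.2  0.4]
```

```bash
python3 -m inch '[[38,[30,52,30],[0,0,0]],[38,[30,50,30],[0,0,0]],[38,[30,0,5],[-5,0,0.4]],[38,[0,0,0],[0,0,0]]]' |grep -E "time|force|width"
python3 - <<'E'
from h import *
th=np.radians(-84.9);go([.658,.098,.0065],[np.cos(th),np.sin(th)])
E
```

```text
time: 18.23
ft_force: [-0.6, 0.4, -2.3]
grip_width: 0.0441
pos [0.6516 0.1022 0.1112] x [ 0.004 -0.002 -1.   ] z [ 0.091 -0.996  0.002] q6 -0.10 F [-0.6  0.4 -2.3] w 0.0441 t 18.23
shift mm [104.7   5.6   4.6]
turn deg [ 0.1  0.1 -0.2]
```

```bash
python3 -m inch '[[38,[35,5,4],[0,0,-0.2]],[38,[25,0,0],[0,0,0]],[38,[12,0,0],[0,0,0]],[38,[0,0,0],[0,0,0]]]' |grep -E "time|force|width"
python3 - <<'E'
from h import *
th=np.radians(-84.9);go([.658,.098,.0065],[np.cos(th),np.sin(th)])
cv2.imwrite("pics/w7.png",imaging.camera("wrist")[:,:,::-1])
s=imaging.camera("side");cv2.imwrite("pics/s7.png",cv2.resize(s[170:270,220:340],None,fx=5,fy=5,interpolation=2)[:,:,::-1])
E
```

```text
time: 18.73
ft_force: [0.2, 0.7, -2.7]
grip_width: 0.0438
pos [0.6612 0.1    0.0439] x [ 0.01  -0.002 -1.   ] z [ 0.087 -0.996  0.003] q6 -0.10 F [ 0.2  0.7 -2.7] w 0.0438 t 18.73
shift mm [37.4 -3.7  1.6]
turn deg [-0.1  0.2 -0.6]
```

View pics/w7.png

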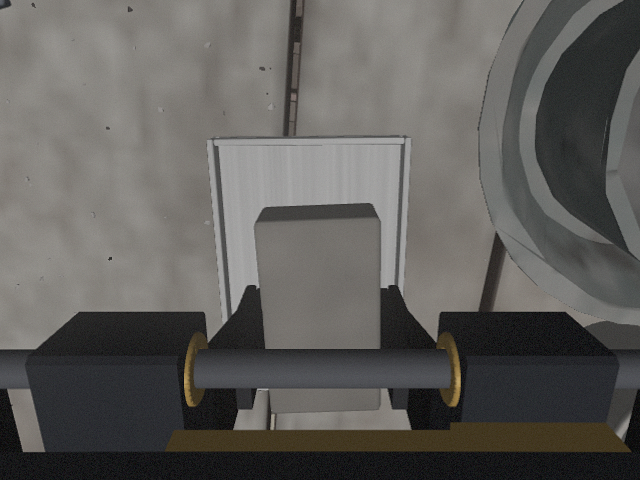

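Run:
```python
from h import *
p=imaging.camera_params("wrist");o=get_obs();T=R.from_quat(o["tool_rot"]).as_matrix()
for px,z in (((208,139),.014),((409,137),.014),((222,320),.014),((404,285),.014),((258,221),.0645),((378,218),.0645),((272,411),.0645),((380,408),.0645)):
    X=onz(p,px,z);print(px,np.round(X,4),"tool yz mm",np.round((T.T@(X-o["position"]))[1:]*1000,1))
```

```text
(208, 139) [0.607  0.1616 0.014 ] tool yz mm [-50.  -66.4]
(409, 137) [0.6948 0.1701 0.014 ] tool yz mm [ 38.1 -67.1]
(222, 320) [0.6147 0.0734 0.014 ] tool yz mm [-50.1  22.2]
(404, 285) [0.7028 0.0997 0.014 ] tool yz mm [40.   3.7]
(258, 221) [0.6362 0.1408 0.0645] tool yz mm [-22.1 -42.9]
(378, 218) [0.6772 0.1453 0.0645] tool yz mm [ 19.1 -43.8]
(272, 411) [0.6451 0.0628 0.0645] tool yz mm [-20.   35.5]
(380, 408) [0.6879 0.0676 0.0645] tool yz mm [23.  34.5]
```

```bash
python3 -m inch '[[38,[6,-5,2],[0,0.2,-0.6]],[38,[6,-2,0],[0,0,-0.3]],[38,[5,0,0],[0,0,0]],[38,[0,0,0],[0,0,0]]]' |grep -E "time|force|width"
python3 - <<'E'
from h import *
th=np.radians(-84.9);go([.6562,.098,.0065],[np.cos(th),np.sin(th)])
E
```

```text
time: 19.32
ft_force: [-0.2, -0.5, -2.4]
grip_width: 0.0439
pos [0.6564 0.0972 0.0295] x [ 0.  0. -1.] z [ 0.087 -0.996 -0.   ] q6 -0.11 F [-0.2 -0.5 -2.4] w 0.0439 t 19.32
shift mm [23.  -0.1 -0.8]
turn deg [-0.1 -0.  -0. ]
```

Level and centred. Down in careful steps.

```bash
python3 -m inch '[[38,[7,0,0],[0,0,0]],[38,[6,0,0],[0,0,0]],[38,[3,0,0],[0,0,0]],[38,[0,0,0],[0,0,0]]]' |grep -E "time|force|width|pos"; for i in 1 2 3 4; do python3 -m inch '[[38,[2,0,0],[0,0,0]]]'|grep -E "force|pos"; done
python3 - <<'E'
from h import *
th=np.radians(-84.9);go([.6562,.098,.0065],[np.cos(th),np.sin(th)])
E
```

```text
time: 19.82
position: [0.6564, 0.0973, 0.012]
ft_force: [-0.2, -0.6, -1.9]
grip_width: 0.0441
position: [0.6566, 0.0973, 0.0101]
ft_force: [-0.3, 0.4, -1.9]
position: [0.6567, 0.0973, 0.0081]
ft_force: [0.1, -0.7, -1.7]
position: [0.6568, 0.0973, 0.0065]
ft_force: [-3.5, 0.5, 10.2]
position: [0.6568, 0.0973, 0.0065]
ft_force: [-5.4, 0.1, 15.2]
pos [0.6568 0.0973 0.0065] x [ 0. -0. -1.] z [ 0.087 -0.996  0.   ] q6 -0.11 F [-5.4  0.1 15.2] w 0.0439 t 20.32
shift mm [ 0.  -0.6 -0.8]
turn deg [-0.1  0.  -0. ]
```

```bash
python3 -m inch '[[49,[-0.5,0,0],[0,0,0]],[49,[0,0,0],[0,0,0]],[49,[0,0,0],[0,0,0]]]' |grep -E "force|width|pos"; python3 -m inch '[[49,[-6,0,0],[0,0,0]],[49,[-12,0,0],[0,0,0]],[49,[-30,0,0],[0,0,0]]]' |grep -E "force|width|pos";python3 -m inch '[[49,[-60,0,0],[0,0,0]],[49,[-60,0,-30],[0,0,0]],[49,[-30,0,-60],[0,0,0]],[60,[0,0,0],[0,0,0]]]' |grep -E "time|force|width|pos"; python3 w.py w8
python3 - <<'E'
from h import *
s=imaging.camera("side");w=cv2.imread("pics/w8.png")[:,:,::-1]
cv2.imwrite("pics/f8.png",np.hstack([cv2.resize(s[180:330,240:420],(480,400),interpolation=2),cv2.resize(w,(320,400))])[:,:,::-1])
E
```

```text
position: [0.6581, 0.0973, 0.0084]
ft_force: [-0.8, -0.1, 0.3]
grip_width: 0.0486
position: [0.656, 0.0973, 0.0556]
ft_force: [-0.6, -0.5, 0.0]
grip_width: 0.0494
time: 21.58
position: [0.6515, 0.1831, 0.2113]
ft_force: [-0.2, -1.0, -0.2]
grip_width: 0.0535
pos [0.6515 0.1831 0.2113] x [ 0.008  0.002 -1.   ] z [ 0.085 -0.996 -0.001] q6 0.02 F [-0.2 -1.  -0.2] w 0.0535 t 21.57
shift mm [ -90.3 -220.  -136.3]
turn deg [-13.7  -0.   -0.5]
holder 0.62 [ 85.7 133.7] [0.4502 0.2224 0.    ]
mouth 0.9 [106.7 184.8] [0.4687 0.1819 0.008 ]
mouth 0.63 [ 86.7 130.4] [0.4553 0.226  0.008 ]
stone 0.6 [313.9 286.1] [0.6524 0.1025 0.008 ]
rect tray 0.88 [315.6, 284.6, 109.1, 131.5] [655.4 105.8  91.4 129.9] long axis deg 95.3
rect holder 0.69 [83.8, 124.9, 167.7, 236.6] [468.3 227.1 148.4 130. ] long axis deg 72.1
```

View pics/f8.png

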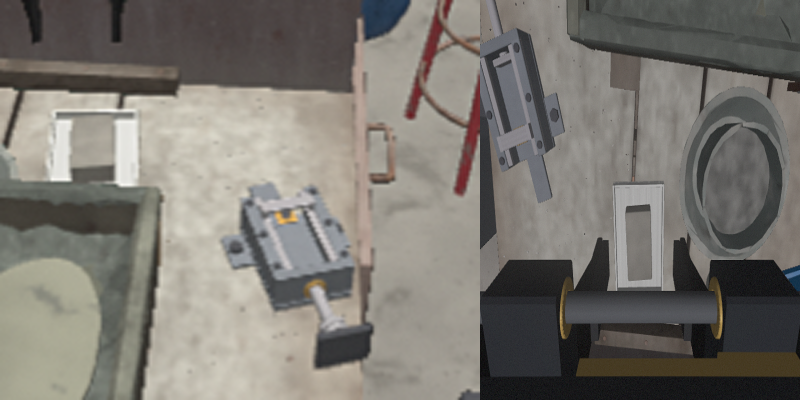

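The stone lies flat and centred in the tray, the plate is back at rest, and the robot touches nothing.

```bash
python3 -c "
from h import *
print(robot.hand_in())"
```

```text
the job is handed in; nothing more can be done
None
```

I pressed the push plate home, drew the stone out and laid it flat in the tray. The job was handed in at about 21.7 s; hand-in gives no verdict.

- **Pressing home:** The plate met its stop and the wrist sensor read about 16–26 N there for roughly 1 s. The readings between moves stayed below the 45 N limit. I backed off and the plate sprang back.
- **Stroke:** My direct estimate from the arm's position was only about 37 mm, less than the 40 mm minimum given for the stop. The stone stood about 31 mm out of the mouth afterwards, which fits a stroke of 40 mm or more. I went by that, together with the force rising sharply with no further movement.
- **Drawing out and placing:** I pulled the stone partway along the sill, regripped it near its middle, and set it down in the tray. Contact came at the expected height and I released it there.
- **Last pictures:** The stone lies inside the tray, close to its middle and flat as far as the pictures show. The plate is back at rest and the gripper is well clear of everything. The tub and cone were never approached, and I took no final measurement of them.

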